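Hold the specimen case's door open at the red mark

TASK

Someone wants to look at the cultures in the white specimen case: first lift the white can with the black cap off the case's door and stand it upright in the round blue tray. Then swing the door up (it has a black bar to take hold of) until the pointer stands at the red mark on the protractor, and finish while still holding the door there, at rest, because it falls shut if released. Leave the mark and the tape roll, wash bottle and packet of lens tissue where they are.

Things in the scene. Friction and masses are not known exactly. Their poses are not given: they have to be found in the camera images.
- case: White open-topped case fixed to the bench, 160 (its x) x 200 (its y) x 60 mm high; origin at the centre of its underside, z up, x away from the robot at yaw 0. The door lies on top. A white protractor arc stands at its front (its x = -84 mm) up to 175 mm above the bench, the red mark on it up to 200 mm: over the door keep the gripper's wide body along the case's y.
- door: Door, grey frame with clear window, 160 x 200 x 8 mm, 0.5 kg, hinged along the case's right (-y) upper edge. Origin on the hinge axis at case (0, -100, 64) mm; x along that axis (as case x), y across the door from hinge to free edge, z out of its upper face. Shut (flat) at the start, upper face 68 mm above the bench; swings up about +x, 0 to 1.4 rad, hardly any friction, falls shut when let go.
- door_grip (a point): Middle of the door's black round bar, 12 mm thick and 120 mm long, along the hinge axis, at door (0, 250, 0) mm; carried by two rods 50 mm beyond the door's free edge, so that the bar is free on all sides with a gap of about 44 mm to the door; 64 mm above the bench when shut.
- pointer_tip (a point): Tip of the black pointer that turns with the door, in front of the protractor, at door (-90.5, 120, 0) mm: 120 mm from the hinge axis.
- mark_tip (a point): Where the pointer's tip has to be: middle of the inner edge of the red tab (16 mm wide along the arc, with a steel screw) clamped to the protractor, 120 mm from the hinge axis, in the plane of the pointer's tip. Its angle differs from run to run, 26 to 54 degrees of door opening. The tab must stay where it is.
- can: White screw-top can with a black cap, 43 mm diameter, 65 mm high, about 0.11 kg; origin at the centre of its underside, z up. It stands on the door at the start, over the window.
- tray: Round blue tray fixed to the bench, 100 mm across, rim 10 mm high and 4 mm thick, inner floor 4 mm above the bench and about 88 mm across; origin at the centre of its underside. To the left or to the right of the case.
- tape_roll: Roll of tan tape lying flat, 104 mm across, 25 mm high, on the other side of the case from the tray; leave it alone. Origin at the centre of its underside.
- wash_bottle: White wash bottle with a red cap and bent spout, 58 x 89 x 172 mm, at the back left; leave it alone. Origin at the centre of its underside.
- lens_tissue: Flat packet of lens tissue, 72 x 105 x 7 mm, at the right; leave it alone. Origin at the centre of its underside.
There are look-alikes about, which are no part of the job. Leave any orange look-alike of the can alone.

How it is judged:
By the outcome, as a careful person would: the job done as asked, in the order asked, and still so for the second after the job is handed in, while the arm keeps its last pose, push and grip.
It also fails if it takes over 61 s, if anything falls off the work surface, if the arm or the gripper's body presses on something with over 40 N, if the wrist force passes 120 N, or if a joint passes its speed limit or range.

ROBOT

A 6-joint arm with a two-finger parallel gripper is mounted at the origin on a cart in front of the work surface, level with it; the furniture and walls round the work are solid. World frame = base frame: x ahead of the robot, y to its left, z up, the work surface at z = 0. Lengths are in m, angles in rad, forces in N, time in s.
With the tool pointing down it reaches from about 0.3 to 0.775 m from the base axis. Payload 14.6 kg.
Tool frame: the origin (TCP) lies between the finger pads; the fingertips stand 14 mm ahead of it and the grasp point (between the pads) lies 5 mm behind it; z points along the fingers, y is the line along which they close (so a half turn about z gives the same grasp; the last joint's range is limited). The gripper opens to 94 mm and grips with 3 to 60 N. Pads are 16 mm wide; open, the fingers measure 119 mm over their backs; the gripper's body (75 mm by 177 mm) begins 78 mm behind the grasp point.
Start: joints at [1.119, 0.3, 1.521, -0, 1.321, -0.067], TCP at [0.206, 0.51, 0.219] pointing down, gripper open.
Joint ranges: [-3.03, 3.03], [-0.79, 2.21], [0.23, 2.52], [-1.04, 4.18], [0, 3.07], [-2.55, 2.55]. Speed limits (rad/s): [2.22, 2.22, 2.57, 3.14, 3.14, 3.14].

INTERFACE

Orientations are given as [roll, pitch, yaw] about the fixed x, y, z axes, in that order (R = Rz(yaw) Ry(pitch) Rx(roll)).
In Python, from station import ctrl gives the robot as it stands. The module is installed in compiled form; this text tells all that it offers.
- The arm moves only by the tool move_arm, never from a script. Its argument "targets" is a list of rows, each a list of 7 numbers: the opening, from -1 (shut) to 1 (fully open), then the shift along the tool's x, y, z in units of 50 mm (1.0 is 50 mm), then the turn, a rotation vector about the tool's x, y, z in rad. A call has 1 to 12 rows; each row is the pose to reach, as a shift and turn from the pose commanded when the call began, along the tool's axes at that moment; what a row does not reach only later rows make up. A row lasts 1/10 s, in which the tool goes at most 50 mm and 8.59 degrees, less where a joint would pass 70% of its speed; a pose out of reach is approached as far as the arm can. A call with a gripper value outside its range is refused whole. The fingers move at their own pace and stop on an object; "grip_force" is the grip in N (left out, the last holds). Time passes only in rows, so rows that repeat a pose let the fingers close. It gives the time, the measured TCP pose, the force, the opening and the grip force at its end, in the units of the state.
- ctrl.get_obs(): the state, without advancing time (a new reading comes with each control period).
- ctrl.camera(name): name is "scene" or "side" or "wrist"; returns (picture, depth): 480x640x3 uint8, red, green, blue; 480x640 float32, m along the optical axis (not along the pixel's ray), 0 where there is no reading.
- ctrl.camera_params(name): a dict with "intrinsics" (3x3 intrinsics, pixels), "rvec" (rotation vector, rad) and "tvec" (3), from world to camera coordinates, as OpenCV has them; the wrist camera has in their place "T_tool_cam" (4x4, takes a point from camera to tool coordinates, whose origin is the TCP and whose axes are the flange's). Camera axes: x right, y down, z forward; pixel columns grow to the right and rows downward; lengths in m; the calibration is good to about 2 mm. A picture is of the moment at which its call begins: read the wrist's pose just before it. camera_params takes no time and is no camera call.
- ctrl.hand_in(): hands the job in; it is judged then, once.
Trained networks look in the newest picture that a camera, given by its name, has taken for a name from the list of things; names that differ only in an ending like _2 or _b are one class to them, and where a whole thing is asked for, a point or a joint stands for the part that bears it (a point fixed in the world has none). Each returns a list of dicts, best first, with "score" (0 to 1); they miss things now and then, are a little off and sometimes report something else, mostly with a low value. They report only what shows in the picture. A call takes as long as a camera call. They do not tell look-alikes from the thing itself.
- ctrl.cut_out(camera, target): "region" (480x640 bool, what is visible of it) and "point" ([column, row] in pixels, amid what is visible of it).
- ctrl.tip_of(camera, target): "point" ([column, row] in pixels: a listed point, or the origin of a listed thing).
The state is a dict: "time_s": time; "qpos": joint angles; "joint_vel": joint speeds; "tau": joint torques, N m; "ee_pos": TCP position; "eef_rot": TCP orientation; "force": force on the tool from outside, world axes, zero at the start; "moment": the same for the moment, N m; "grip_width": finger opening in m; "grip_force": force on a finger pad.
Only numpy, scipy, OpenCV 4.12 (cv2) and the standard library are available. Lean on these libraries where they do the work, as an engineer would, in place of code of your own. Each camera call takes 0.05 s, during which the arm holds its last target. There are 200 camera calls.

## Working session

There is one attempt and no reset: what is moved stays moved. The work goes in short steps, Python scripts to look and compute and a tool call to move; the robot and the scene stay as the last step left them, time stands still between calls to the robot, and variables do not carry over. Pictures are saved under pics/ and viewed, at most 10 in all, crops included, and the job is handed in when it is done.

Besides the shell and the picture viewer there is one more tool, called as name(argument=value, ...), one argument or row to a line, values as JSON. move_arm: Moves the arm, as the interface text tells. Its arguments: {"type":"object","properties":{"targets":{"type":"array"},"grip_force":{"type":"number"}},"required":["targets"]}

```bash
mkdir -p pics; cat > h.py <<'E'
import numpy as np, cv2
from station import ctrl
from scipy.spatial.transform import Rotation as R
def cam(n):
    o=ctrl.get_obs(); im,d=ctrl.camera(n); p=ctrl.camera_params(n); K=np.array(p["intrinsics"])
    if n=="wrist":
        T=np.eye(4);T[:3,:3]=R.from_euler('xyz',o["eef_rot"]).as_matrix() if len(o["eef_rot"])==3 else np.array(o["eef_rot"]);T[:3,3]=o["ee_pos"]
        T=T@np.array(p["T_tool_cam"])
    else:
        W=np.eye(4);W[:3,:3]=cv2.Rodrigues(np.array(p["rvec"],float))[0];W[:3,3]=np.array(p["tvec"]).ravel();T=np.linalg.inv(W)
    return im,d,K,T
def cloud(d,K,T):
    v,u=np.mgrid[:480,:640]; P=np.stack([(u-K[0,2])/K[0,0]*d,(v-K[1,2])/K[1,1]*d,d],-1)
    return P@T[:3,:3].T+T[:3,3]
def onz(uv,z,K,T):
    r=T[:3,:3]@np.linalg.solve(K,[uv[0],uv[1],1]); return T[:3,3]+r*(z-T[2,3])/r[2]
def save(n,im): cv2.imwrite("pics/"+n,im[...,::-1])
def proj(P,K,T):
    q=np.linalg.inv(T)@np.append(P,1); return (K@q[:3]/q[2])[:2]
E
python3 - <<'E'
from h import *
np.set_printoptions(precision=4,suppress=True)
print(ctrl.get_obs())
ims=[]
for n in ["scene","side"]:
    im,d,K,T=cam(n); save(n+"0.png",im); C=cloud(d,K,T); np.savez(n+"0.npz",im=im,d=d,K=K,T=T)
    print(n,"campos",T[:3,3])
    for t in ["can","tray","tape_roll","case","door","wash_bottle","lens_tissue"]:
        for r in ctrl.cut_out(n,t)[:3]:
            m=r["region"]&(d>0); print(t,round(r["score"],2),np.round(r["point"]),m.sum(),np.median(C[m],0) if m.any() else None)
    for t in ["can","tray","case","door","door_grip","pointer_tip","mark_tip"]:
        for r in ctrl.tip_of(n,t)[:3]: print("tip",t,round(r["score"],2),np.round(r["point"],1),C[int(r["point"][1])%480,int(r["point"][0])%640])
E
```

```text
{'time_s': 0.0, 'qpos': array([ 1.1194,  0.3005,  1.5216, -0.    ,  1.3207, -0.0666]), 'joint_vel': array([0.0003, 0.0017, 0.0007, 0.0012, 0.0006, 0.0001]), 'tau': array([ -0.0009, -53.1806, -35.2728,   0.0708,   0.0244,  -0.0001]), 'ee_pos': array([0.2063, 0.5095, 0.2189]), 'eef_rot': array([-3.1403, -0.0001,  2.7568]), 'force': array([-0.3196,  0.3435, -0.4774]), 'moment': array([-0.0233,  0.0016,  0.0361]), 'grip_force': 0.0, 'grip_width': 0.09398274463756992}
scene campos [-0.1395 -1.0322  1.0518]
can 0.89 [282. 271.] 406 [ 0.4296 -0.0698  0.0518]
can 0.86 [264. 250.] 319 [0.445  0.0428 0.0501]
can 0.82 [383. 280.] 476 [ 0.615  -0.2507  0.0472]
tray 0.64 [375. 350.] 1197 [ 0.4628 -0.3816  0.0053]
tape_roll 0.7 [214. 201.] 634 [0.4569 0.3446 0.0194]
case 0.76 [334. 254.] 4599 [ 0.5601 -0.1102  0.0675]
door 0.9 [336. 246.] 2279 [ 0.5868 -0.0999  0.0687]
door 0.61 [330. 253.] 4687 [ 0.5599 -0.1092  0.0674]
door 0.34 [260. 159.] 711 [0.6544 0.407  0.07  ]
wash_bottle 0.73 [260. 155.] 725 [0.6558 0.4075 0.0711]
lens_tissue 0.9 [438. 353.] 1243 [ 0.5917 -0.4779  0.0076]
lens_tissue 0.5
[... 1014 characters left out ...]
[334. 260.] 2973 [ 0.5576 -0.1147  0.0693]
door 0.63 [333. 254.] 1845 [ 0.5818 -0.0944  0.0711]
wash_bottle 0.85 [272. 180.] 497 [0.6546 0.4093 0.0723]
lens_tissue 0.88 [419. 339.] 729 [ 0.5922 -0.4765  0.0095]
tip can 0.79 [292.6 282.1] [ 0.4308 -0.0719  0.0187]
tip can 0.77 [330.4 241.3] [ 0.5973 -0.0419  0.0875]
tip can 0.62 [274.3 261.6] [0.4355 0.0441 0.0247]
tip tray 0.79 [363.2 340.1] [ 0.4683 -0.3849  0.0042]
tip tray 0.58 [309.3 240.6] [ 0.4972 -0.0741  0.1544]
tip case 0.9 [329.6 267.2] [ 0.5284 -0.134   0.074 ]
tip door 0.66 [349.4 269.5] [ 0.5799 -0.1676  0.064 ]
tip pointer_tip 0.72 [302.3 259.2] [ 0.5141 -0.0016  0.0263]
tip mark_tip 0.35 [309.1 240.6] [ 0.4972 -0.0741  0.1544]
```

```bash
python3 - <<'E'
from h import *
np.set_printoptions(precision=4,suppress=True)
z=np.load("scene0.npz"); im,d,K,T=z["im"],z["d"],z["K"],z["T"]
save("c1.png",cv2.resize(im[140:380,180:500],(800,600),interpolation=cv2.INTER_CUBIC))
C=cloud(d,K,T)
# door top plane
m=(abs(C[...,2]-.068)<.006)&(C[...,0]>.4)&(C[...,0]<.75)&(abs(C[...,1]+.1)<.2)
q=cv2.minAreaRect(C[m][:,:2].astype(np.float32)); print("door rect",q, cv2.boxPoints(q))
for k in ["scene0","side0"]:
    z=np.load(k+".npz"); C2=cloud(z["d"],z["K"],z["T"]); i2=z["im"].astype(int)
    m=(C2[...,2]>.112)&(C2[...,2]<.15)&(abs(C2[...,0]-.62)<.07)&(abs(C2[...,1]+.05)<.09)
    print(k,"can-ish",m.sum(),C2[m].mean(0),C2[m].min(0),C2[m].max(0))
    red=(i2[...,0]>120)&(i2[...,1]<70)&(i2[...,2]<70)&(C2[...,1]<.2); print("red",red.sum(),np.median(C2[red],0),np.argwhere(red).mean(0))
E
```

```text
door rect ((0.5407729148864746, -0.08238646388053894), (0.34545934200286865, 0.2549545466899872), 84.05970764160156) [[ 0.3961 -0.241 ]
 [ 0.6497 -0.2674]
 [ 0.6854  0.0762]
 [ 0.4319  0.1026]]
scene0 can-ish 224 [ 0.6126 -0.0365  0.129 ] [ 0.594  -0.0561  0.1122] [ 0.6369 -0.007   0.1394]
red 211 [ 0.732  -0.6719  0.0441] [351.6919 502.9573]
side0 can-ish 160 [ 0.613  -0.0348  0.1305] [ 0.5939 -0.0566  0.1121] [ 0.6379 -0.0026  0.1419]
red 77 [ 0.7364 -0.6769  0.0446] [349.7273 505.5584]
```

View pics/c1.png

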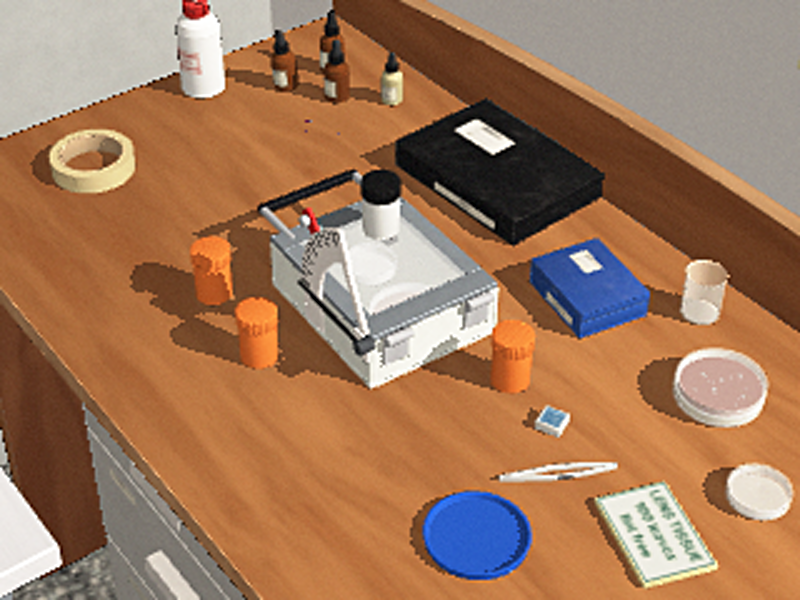

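The white can with black cap is at crop (380,205), full image (332,222). The orange look-alikes are at crop (212,270), (257,333) and (511,355). The tray is at crop (477,535), the protractor with its red tab at (310,220), and the bar at (310,190). I choose the white can on the door and will move over it for a closer look.

```bash
cat >> h.py <<'E'
def rows(pos,rpy):
    o=ctrl.get_obs(); r0=R.from_euler('xyz',o["eef_rot"]); r1=R.from_euler('xyz',rpy)
    s=r0.inv().apply(np.array(pos)-o["ee_pos"])/.05; t=(r0.inv()*r1).as_rotvec()
    print("shift",np.round(s,3),"turn",np.round(t,4))
E
python3 - <<'E'
from h import *
rows([.206,.51,.42],[np.pi,0,2.757]); rows([.54,-.06,.42],[np.pi,0,3.04])
E
```

```text
shift [ 1.000e-02  1.000e-03 -4.011e+00] turn [-0.      0.     -0.0002]
shift [-10.461  -8.058  -4.011] turn [-0.      0.     -0.2832]
```

move_arm(
  targets=[
    [1,-1,-0.8,-1,0,0,-0.05],
    [1,-10.46,-8.06,-4,0,0,-0.283],
    [1,-10.46,-8.06,-4,0,0,-0.283],
    [1,-10.46,-8.06,-4,0,0,-0.283],
    [1,-10.46,-8.06,-4,0,0,-0.283],
    [1,-10.46,-8.06,-4,0,0,-0.283],
    [1,-10.46,-8.06,-4,0,0,-0.283],
    [1,-10.46,-8.06,-4,0,0,-0.283],
    [1,-10.46,-8.06,-4,0,0,-0.283],
    [1,-10.46,-8.06,-4,0,0,-0.283],
    [1,-10.46,-8.06,-4,0,0,-0.283],
    [1,-10.46,-8.06,-4,0,0,-0.283],
  ],
)

```text
time_s: 2.7
ee_pos: [0.4935, 0.0181, 0.3949]
eef_rot: [3.142, 0.001, 3.04]
force: [0.2, 1.7, -0.4]
grip_width: 0.0941
grip_force: 0.0
```

```bash
python3 - <<'E'
from h import *
print(ctrl.get_obs()["ee_pos"],ctrl.get_obs()["eef_rot"])
rows([.54,-.06,.42],[np.pi,0,3.04])
E
```

```text
[0.49347476 0.01806278 0.39487973] [3.14150300e+00 5.52339308e-04 3.03957526e+00]
shift [-1.085 -1.458 -0.502] turn [ 0.0001  0.0006 -0.0004]
```

move_arm(
  targets=[
    [1,-1.085,-1.46,-0.5,0,0,0],
    [1,-1.085,-1.46,-0.5,0,0,0],
    [1,-1.085,-1.46,-0.5,0,0,0],
    [1,-1.085,-1.46,-0.5,0,0,0],
    [1,-1.085,-1.46,-0.5,0,0,0],
  ],
)

```text
time_s: 3.2
ee_pos: [0.5391, -0.0572, 0.419]
eef_rot: [3.141, -0.0, 3.041]
force: [0.6, -0.4, -1.5]
grip_width: 0.0941
grip_force: 0.0
```

```bash
python3 - <<'E'
from h import *
np.set_printoptions(precision=4,suppress=True)
print(ctrl.get_obs()["ee_pos"])
im,d,K,T=cam("wrist"); save("w1.png",im); C=cloud(d,K,T); np.savez("w1.npz",im=im,d=d,K=K,T=T)
print("campos",T[:3,3])
for t in ["can","door","case","tray"]:
    for r in ctrl.cut_out("wrist",t)[:2]:
        m=r["region"]&(d>0); print(t,round(r["score"],2),np.round(r["point"]),m.sum(),np.median(C[m],0))
for t in ["can","case","door","door_grip","pointer_tip","mark_tip"]:
    for r in ctrl.tip_of("wrist",t)[:2]:
        u=r["point"]; print("tip",t,round(r["score"],2),np.round(u,1),C[int(u[1])%480,int(u[0])%640],onz(u,.064,K,T))
m=(C[...,2]>.125)&(C[...,2]<.145)&(abs(C[...,0]-.615)<.05)&(abs(C[...,1]+.035)<.05)
P=C[m]; print("cap",m.sum(),P.min(0),P.max(0),cv2.minEnclosingCircle(P[:,:2].astype(np.float32)))
# bar: dark pixels z~.07
dk=(im.max(-1)<60)&(abs(C[...,2]-.066)<.012); print("dark",dk.sum())
n,l,s,c=cv2.connectedComponentsWithStats(dk.astype(np.uint8))
for i in range(1,n):
    if s[i,4]>150:
        P=C[l==i]; print(s[i],c[i],cv2.minAreaRect(P[:,:2].astype(np.float32)),np.median(P[:,2]))
E
```

```text
[ 0.5391 -0.0572  0.419 ]
campos [ 0.4686 -0.0506  0.5836]
can 0.97 [357. 260.] 1398 [ 0.6125 -0.0314  0.1322]
can 0.73 [318. 103.] 1008 [ 0.4387 -0.0581  0.0645]
door 0.71 [320. 226.] 19250 [ 0.5793 -0.0695  0.0676]
case 0.85 [317. 219.] 20260 [ 0.5745 -0.0735  0.0676]
tray 0.95 [ 82. 152.] 4318 [ 0.4634 -0.3838  0.0039]
tip can 0.97 [353.5 248.4] [ 0.5984 -0.0334  0.1329] [ 0.6189 -0.0302  0.064 ]
tip can 0.89 [210.4 252.6] [ 0.6142 -0.2271  0.0287] [ 0.6058 -0.2155  0.064 ]
tip case 0.84 [319.7 219.7] [ 0.5748 -0.0703  0.0684] [ 0.5767 -0.0697  0.064 ]
tip door 0.86 [239.5 237.6] [ 0.6038 -0.1908 -0.0005] [ 0.5897 -0.1748  0.064 ]
tip door_grip 0.56 [434.1 225.3] [0.5971 0.0735 0.069 ] [0.5988 0.0748 0.064 ]
tip pointer_tip 0.91 [330.5 157.2] [ 0.4999 -0.0489  0.0657] [ 0.5003 -0.0484  0.064 ]
tip mark_tip 0.59 [ 85.3 154.8] [ 0.4658 -0.3811  0.0037] [ 0.4671 -0.3466  0.064 ]
tip mark_tip 0.49 [300.5 163.2] [ 0.4973 -0.08    0.1563] [ 0.5038 -0.0858  0.064 ]
cap 1098 [ 0.5973 -0.0521  0.1251] [ 0.6397 -0.0096  0.135 ] ((0.6186957955360413, -0.030575783923268318), 0.021715248003602028)
dark 1036
[235 157  67   8 153] [263.7974 159.2418] ((0.4963904917240143, -0.12430793792009354), (0.07999596744775772, 0.008582078851759434), 84.02739715576172) 0.06640635421375884
[431 173  11 100 840] [436.0298 222.4119] ((0.5964754223823547, 0.07666706293821335), (0.010369041003286839, 0.12813866138458252), 86.23765563964844) 0.0686398087295979
```

View pics/w1.png

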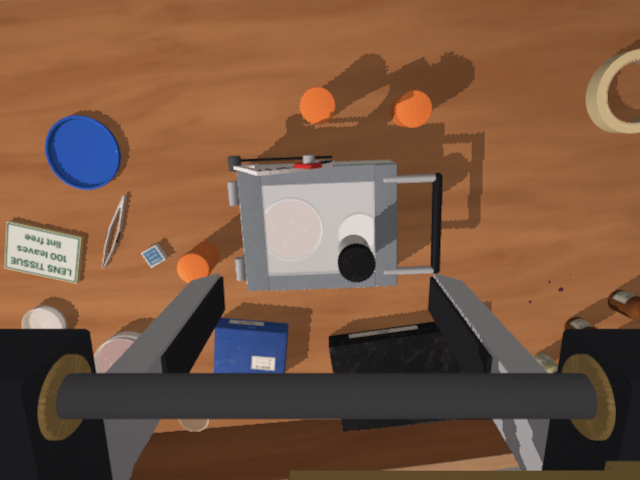

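The crop shows the white can with its black cap at (356,262) on the window, the bar at (436,222), the red tab at (307,165) and the tray at (82,152). The orange ones stand on the bench, so the choice is confirmed.

```bash
python3 - <<'E'
from h import *
np.set_printoptions(precision=4,suppress=True)
for k in ["w1","scene0"]:
    z=np.load(k+".npz"); im=z["im"].astype(int);C=cloud(z["d"],z["K"],z["T"])
    bl=(im[...,2]>120)&(im[...,0]<70)&(C[...,2]<.02)&(C[...,1]<-.3)&(C[...,0]<.6)
    print(k,"tray",cv2.minEnclosingCircle(C[bl][:,:2].astype(np.float32)))
    g=(abs(C[...,2]-.068)<.004)&(im.max(-1)-im.min(-1)<40)&(im.max(-1)>80)&(C[...,0]>.47)&(C[...,0]<.69)&(C[...,1]>-.2)&(C[...,1]<.05)
    g=cv2.morphologyEx(g.astype(np.uint8),cv2.MORPH_OPEN,np.ones((5,5)))>0
    print(g.sum(),cv2.minAreaRect(C[g][:,:2].astype(np.float32)))
    P=C[g][:,:2]
    dk=(im.max(-1)<60)&(abs(C[...,2]-.068)<.008)&(C[...,1]>.05)&(C[...,1]<.1); B=C[dk]
    print(len(B),np.polyfit(B[:,0],B[:,1],1),B.mean(0))
rows([.6187,-.0306,.20],[np.pi,0,3.04]);rows([.6187,-.0306,.103],[np.pi,0,3.04])
E
```

```text
w1 tray ((0.46210429072380066, -0.38212722539901733), 0.05098987743258476)
17473 ((0.5899949073791504, -0.06581941246986389), (0.23676997423171997, 0.15984220802783966), 87.52995300292969)
840 [-0.0659  0.1155] [0.5948 0.0763 0.0683]
scene0 tray ((0.40233612060546875, -0.4974389672279358), 0.18004284799098969)
652 ((0.5829440951347351, -0.07502015680074692), (0.15463189780712128, 0.18635781109333038), 1.6781721115112305)
136 [-0.0723  0.1176] [0.5945 0.0746 0.0684]
shift [-1.521  0.706  4.384] turn [-0.      0.0001 -0.0001]
shift [-1.521  0.706  6.324] turn [-0.      0.0001 -0.0001]
```

move_arm(
  targets=[
    [1,-0.76,0.35,0.6,0,0,-0.03],
    [1,-1.52,0.7,1.5,0,0,-0.03],
    [1,-1.52,0.7,2.4,0,0,-0.03],
    [1,-1.52,0.7,3.3,0,0,-0.03],
    [1,-1.52,0.7,4.2,0,0,-0.03],
    [1,-1.52,0.7,4.9,0,0,-0.03],
    [1,-1.52,0.7,5.5,0,0,-0.03],
    [1,-1.52,0.7,6.0,0,0,-0.03],
    [1,-1.52,0.7,6.32,0,0,-0.03],
    [1,-1.52,0.7,6.32,0,0,-0.03],
  ],
)

```text
time_s: 4.75
ee_pos: [0.6176, -0.0309, 0.1007]
eef_rot: [3.141, -0.004, 3.07]
force: [-0.1, -0.1, 0.3]
grip_width: 0.094
grip_force: 0.0
```

move_arm(
  targets=[
    [-1,0,0,0,0,0,0],
    [-1,0,0,0,0,0,0],
    [-1,0,0,0,0,0,0],
    [-1,0,0,0,0,0,0],
    [-1,0,0,0,0,0,0],
    [-1,0,0,0,0,0,0],
    [-1,0,0,0,0,0,0],
  ],
  grip_force=15,
)

```text
time_s: 5.45
ee_pos: [0.6187, -0.0309, 0.1032]
eef_rot: [3.142, 0.0, 3.07]
force: [1.1, -0.0, -0.3]
grip_width: 0.0426
grip_force: 15.0
```

move_arm(
  targets=[
    [-1,0,0,-0.4,0,0,0],
    [-1,0,0,-1.2,0,0,0],
    [-1,0,0,-2.0,0,0,0],
    [-1,0,0,-2.8,0,0,0],
    [-1,0,0,-3.4,0,0,0],
    [-1,0,0,-3.6,0,0,0],
    [-1,0,0,-3.6,0,0,0],
  ],
)

```text
time_s: 6.15
ee_pos: [0.6188, -0.031, 0.2835]
eef_rot: [-3.142, 0.001, 3.07]
force: [0.7, 0.3, -1.1]
grip_width: 0.0423
grip_force: 15.0
```

```bash
python3 - <<'E'
from h import *
print(ctrl.get_obs()["ee_pos"],ctrl.get_obs()["grip_width"],ctrl.get_obs()["force"])
rows([.4625,-.382,.28],[np.pi,0,3.07]);rows([.4625,-.382,.041],[np.pi,0,3.07])
E
```

```text
[ 0.61883507 -0.03095757  0.2835103 ] 0.042320004943491606 [ 0.72797741  0.26866035 -1.10910478]
shift [ 2.615 -7.227  0.067] turn [-0.      0.0013 -0.0002]
shift [ 2.622 -7.227  4.847] turn [-0.      0.0013 -0.0002]
```

move_arm(
  targets=[
    [-1,0.1,-0.5,0,0,0,0],
    [-1,0.4,-1.3,0,0,0,0],
    [-1,0.7,-2.1,0,0,0,0],
    [-1,1.0,-2.9,0,0,0,0],
    [-1,1.3,-3.7,0,0,0,0],
    [-1,1.6,-4.5,0,0,0,0],
    [-1,1.9,-5.3,0,0,0,0],
    [-1,2.2,-6.1,0,0,0,0],
    [-1,2.5,-6.8,0,0,0,0],
    [-1,2.62,-7.22,0,0,0,0],
    [-1,2.62,-7.22,0,0,0,0],
    [-1,2.62,-7.22,0,0,0,0],
  ],
)

```text
time_s: 7.35
ee_pos: [0.4619, -0.3812, 0.2811]
eef_rot: [3.14, -0.002, 3.069]
force: [-0.1, -0.0, -1.3]
grip_width: 0.0422
grip_force: 15.0
```

move_arm(
  targets=[
    [-1,0,0,0.4,0,0,0],
    [-1,0,0,1.2,0,0,0],
    [-1,0,0,2.0,0,0,0],
    [-1,0,0,2.8,0,0,0],
    [-1,0,0,3.5,0,0,0],
    [-1,0,0,4.0,0,0,0],
    [-1,0,0,4.4,0,0,0],
    [-1,0,0,4.6,0,0,0],
    [-1,0,0,4.75,0,0,0],
    [-1,0,0,4.8,0,0,0],
    [-1,0,0,4.82,0,0,0],
    [-1,0,0,4.82,0,0,0],
  ],
)

```text
time_s: 8.55
ee_pos: [0.4624, -0.3818, 0.0428]
eef_rot: [-3.141, 0.001, 3.07]
force: [-0.4, -1.2, -0.5]
grip_width: 0.0425
grip_force: 15.0
```

```bash
python3 - <<'E'
from h import *
o=ctrl.get_obs();print(o["ee_pos"],o["grip_width"],o["force"])
im,d,K,T=cam("scene"); save("s2.png",cv2.resize(im[240:420,300:540],(800,600),interpolation=cv2.INTER_CUBIC))
rows([.4625,-.382,.04],[np.pi,0,3.07])
E
```

```text
[ 0.46236923 -0.38178181  0.04282031] 0.042525260390074655 [-0.44397413 -1.21061967 -0.53883557]
shift [-0.003 -0.003  0.057] turn [-0.0007  0.0009 -0.0002]
```

View pics/s2.png

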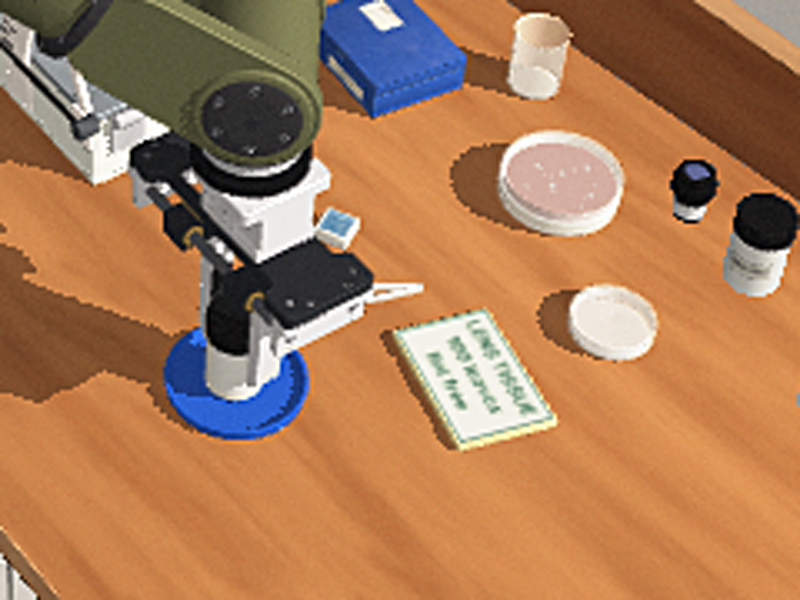

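The can (crop 228,350) hangs over the middle of the tray (235,390), upright. I'll lower it the last 3 mm and release.

move_arm(
  targets=[
    [-1,0,0,0.03,0,0,0],
    [-1,0,0,0.06,0,0,0],
    [-1,0,0,0.06,0,0,0],
  ],
)

```text
time_s: 8.9
ee_pos: [0.4621, -0.3817, 0.0392]
eef_rot: [-3.141, 0.0, 3.07]
force: [-0.2, -0.7, -0.3]
grip_width: 0.0426
grip_force: 15.0
```

move_arm(
  targets=[
    [0.2,0,0,0,0,0,0],
    [0.6,0,0,0,0,0,0],
    [1,0,0,0,0,0,0],
    [1,0,0,0,0,0,0],
    [1,0,0,0,0,0,0],
  ],
)

```text
time_s: 9.4
ee_pos: [0.4621, -0.3816, 0.0391]
eef_rot: [-3.142, 0.0, 3.07]
force: [-0.1, -0.4, -0.1]
grip_width: 0.0797
grip_force: 0.0
```

move_arm(
  targets=[
    [1,0,0,-0.4,0,0,0],
    [1,0,0,-1.2,0,0,0],
    [1,0,0,-2.1,0,0,0],
    [1,0,0,-3,0,0,0],
    [1,0,0,-4,0,0,0],
    [1,0,0,-5,0,0,0],
    [1,0,0,-5,0,0,0],
  ],
)

```text
time_s: 10.1
ee_pos: [0.4632, -0.3826, 0.2966]
eef_rot: [-3.134, 0.009, 3.07]
force: [0.3, -0.8, 0.0]
grip_width: 0.0938
grip_force: 0.0
```

```bash
python3 - <<'E'
from h import *
np.set_printoptions(precision=4,suppress=True)
o=ctrl.get_obs();print(o["ee_pos"],o["grip_width"],o["force"])
im,d,K,T=cam("scene"); save("s3.png",cv2.resize(im[140:380,180:500],(800,600),interpolation=cv2.INTER_CUBIC)); C=cloud(d,K,T)
m=(C[...,2]>.06)&(C[...,2]<.09)&(abs(C[...,0]-.46)<.04)&(abs(C[...,1]+.38)<.04); print(m.sum(),C[m].min(0),C[m].max(0))
# grasp bar, centre (.5955,.0755)
rows([.5955,.0755,.22],[np.pi,0,3.07])
E
```

```text
[ 0.4632 -0.3826  0.2966] 0.0937652658779446 [ 0.3071 -0.7731  0.0276]
266 [ 0.4367 -0.4037  0.0604] [ 0.4816 -0.3601  0.075 ]
shift [-1.988  9.325  1.424] turn [-0.0038  0.0047 -0.0001]
```

View pics/s3.png

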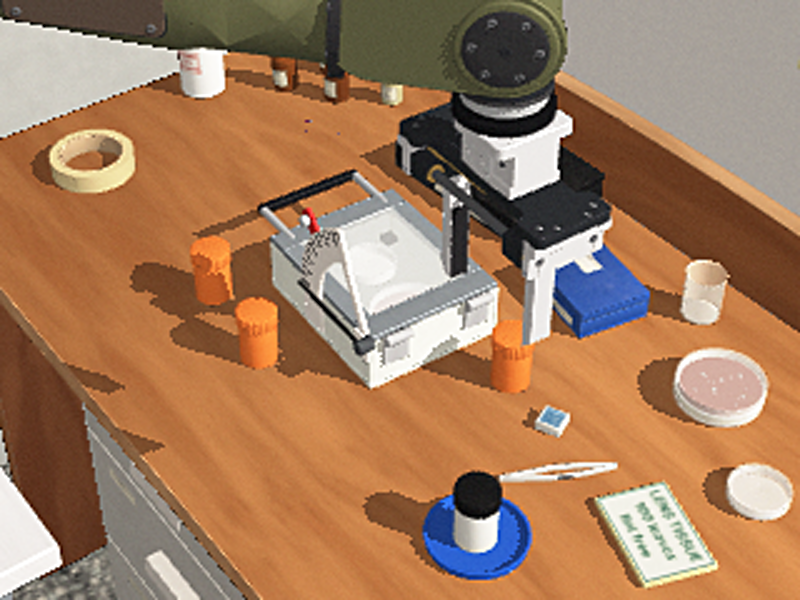

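The can stands upright in the tray at (478,510). Nothing else has moved. Next I go over the bar.

move_arm(
  targets=[
    [0.06,-0.1,0.5,0,0,0,0],
    [0.06,-0.3,1.4,0,0,0,0],
    [0.06,-0.5,2.3,0,0,0,0],
    [0.06,-0.7,3.2,0,0,0,0],
    [0.06,-0.9,4.1,0,0,0,0],
    [0.06,-1.1,5.0,0,0,0,0],
    [0.06,-1.3,5.9,0,0,0,0],
    [0.06,-1.5,6.8,0,0,0,0],
    [0.06,-1.7,7.7,0,0,0,0],
    [0.06,-1.9,8.6,0,0,0,0],
    [0.06,-1.99,9.2,0,0,0,0],
    [0.06,-1.99,9.33,0,0,0,0],
  ],
)

```text
time_s: 11.35
ee_pos: [0.5947, 0.0794, 0.2871]
eef_rot: [-3.142, -0.003, 3.073]
force: [-0.2, -0.2, -0.9]
grip_width: 0.0497
grip_force: 0.0
```

```bash
python3 - <<'E'
from h import *
np.set_printoptions(precision=4,suppress=True)
o=ctrl.get_obs();print(o["ee_pos"],o["eef_rot"],o["grip_width"])
im,d,K,T=cam("wrist"); im=im.astype(int);C=cloud(d,K,T)
dk=(im.max(-1)<60)&(abs(C[...,2]-.068)<.008)&(C[...,1]>.05)&(C[...,1]<.1)&(C[...,0]>.5)&(C[...,0]<.68); B=C[dk]
print(len(B),np.polyfit(B[:,0],B[:,1],1) if len(B)>9 else 0,B.mean(0),B.min(0),B.max(0))
rows([.5955,.076,.12],[np.pi,0,3.072]);rows([.5955,.076,.059],[np.pi,0,3.072])
im,d,K,T=cam("scene")
for c,(ii,dd,KK,TT) in {"scene":(im,d,K,T),"side":cam("side")}.items():
    C=cloud(dd,KK,TT)
    for t in ["mark_tip","pointer_tip"]:
        for r in ctrl.tip_of(c,t)[:2]:
            # intersect ray with the pointer plane (case x=-90.5)
            psi=-.07; ex=np.array([np.cos(psi),np.sin(psi),0]); ey=np.array([-np.sin(psi),np.cos(psi),0])
            O=np.array([.5955,.076,0])-.15*ey; 
            ray=TT[:3,:3]@np.linalg.solve(KK,[*r["point"],1]); s=((O-.0905*ex-TT[:3,3])@ex)/(ray@ex); P=TT[:3,3]+s*ray
            y=(P-O)@ey+.1; h=P[2]-.064; print(c,t,round(r["score"],2),r["point"],P,"r",np.hypot(y,h),"deg",np.degrees(np.arctan2(h,y)))
E
```

```text
[0.5947 0.0794 0.2871] [-3.1416 -0.0027  3.0729] 0.049728973386533426
1524 [-0.0643  0.1158] [0.5942 0.0775 0.0684] [0.5329 0.0688 0.061 ] [0.661  0.0863 0.0718]
shift [-0.031 -0.049  3.348] turn [-0.0002 -0.0024  0.0004]
shift [-0.034 -0.049  4.568] turn [-0.0002 -0.0024  0.0004]
scene mark_tip 0.45 [307.6, 232.8] [ 0.4927 -0.0959  0.1637] r 0.12263478094504521 deg 54.405231422546
scene pointer_tip 0.92 [299.7, 249.4] [ 0.4958 -0.0523  0.0801] r 0.11612364398054069 deg 7.989726331296568
side mark_tip 0.44 [361.6, 338.7] [ 0.4733 -0.3723 -0.0043] r 0.2167502063377295 deg -161.63344196204886
side mark_tip 0.41 [309.7, 240.1] [ 0.4936 -0.0836  0.1613] r 0.12834350724727087 deg 49.31725698083751
side pointer_tip 0.85 [301.3, 256.8] [ 0.4977 -0.0246  0.0576] r 0.14299822732018722 deg -2.5563511950427458
side pointer_tip 0.48 [333.3, 267.0] [ 0.4841 -0.2192  0.1515] r 0.10194034186113084 deg 120.81774814167451
```

move_arm(
  targets=[
    [0.06,-0.02,-0.03,0.4,0,0,0],
    [0.06,-0.02,-0.03,1.2,0,0,0],
    [0.06,-0.02,-0.03,2.0,0,0,0],
    [0.06,-0.02,-0.03,2.8,0,0,0],
    [0.06,-0.02,-0.03,3.4,0,0,0],
    [0.06,-0.02,-0.03,3.9,0,0,0],
    [0.06,-0.02,-0.03,4.3,0,0,0],
    [0.06,-0.02,-0.03,4.5,0,0,0],
    [0.06,-0.02,-0.03,4.59,0,0,0],
    [0.06,-0.02,-0.03,4.59,0,0,0],
    [0.06,-0.02,-0.03,4.59,0,0,0],
  ],
)

```text
time_s: 12.8
ee_pos: [0.5962, 0.0749, 0.0607]
eef_rot: [3.141, 0.001, 3.07]
force: [0.1, -0.4, -0.7]
grip_width: 0.0497
grip_force: 0.0
```

move_arm(
  targets=[
    [-1,0,0,0,0,0,0],
    [-1,0,0,0,0,0,0],
    [-1,0,0,0,0,0,0],
    [-1,0,0,0,0,0,0],
    [-1,0,0,0,0,0,0],
    [-1,0,0,0,0,0,0],
    [-1,0,0,0,0,0,0],
  ],
  grip_force=15,
)

```text
time_s: 13.5
ee_pos: [0.5959, 0.0778, 0.0598]
eef_rot: [3.138, 0.001, 3.071]
force: [2.5, 19.4, -2.5]
grip_width: 0.0113
grip_force: 15.0
```

move_arm(
  targets=[
    [-1,0,0.046,-0.262,-0.026,0,0],
    [-1,0,0.028,-0.523,-0.052,0,0],
    [-1,0,-0.004,-0.782,-0.079,0,0],
    [-1,0,-0.049,-1.04,-0.105,0,0],
    [-1,0,-0.107,-1.295,-0.131,0,0],
    [-1,0,-0.179,-1.546,-0.157,0,0],
    [-1,0,-0.264,-1.794,-0.183,0,0],
    [-1,0,-0.361,-2.036,-0.209,0,0],
    [-1,0,-0.433,-2.195,-0.227,0,0],
    [-1,0,-0.511,-2.351,-0.244,0,0],
    [-1,0,-0.594,-2.503,-0.262,0,0],
    [-1,0,-0.594,-2.503,-0.262,0,0],
  ],
)

```text
time_s: 14.7
ee_pos: [0.5937, 0.0451, 0.1864]
eef_rot: [2.877, 0.001, 3.069]
force: [2.3, 7.2, 1.8]
grip_width: 0.0112
grip_force: 15.0
```

```bash
cat > m.py <<'E'
from h import *
import sys
np.set_printoptions(precision=4,suppress=True)
o=ctrl.get_obs();print(o["ee_pos"],o["eef_rot"],o["grip_width"],o["force"])
r=R.from_euler('xyz',o["eef_rot"]); G=o["ee_pos"]-.005*r.as_matrix()[:,2]
psi=-.068; ex=np.array([np.cos(psi),np.sin(psi),0]); ey=np.array([-np.sin(psi),np.cos(psi),0])
B0=np.array([.5955,.0780,.064]); H=B0-.25*ey
v=G-H; print("bar angle deg",np.degrees(np.arctan2(v[2],v@ey)),"r",np.hypot(v[2],v@ey))
for c in ["scene","side","wrist"]:
    im,d,K,T=cam(c); np.savez(c+"_"+sys.argv[1]+".npz",im=im,d=d,K=K,T=T)
    for t in ["mark_tip","pointer_tip"]:
        for q in ctrl.tip_of(c,t)[:2]:
            ray=T[:3,:3]@np.linalg.solve(K,[*q["point"],1]); s=((H-.0905*ex-T[:3,3])@ex)/(ray@ex); P=T[:3,3]+s*ray-H
            print(c,t,round(q["score"],2),np.round(q["point"],1),"r",np.hypot(P@ey,P[2]),"deg",np.degrees(np.arctan2(P[2],P@ey)))
E
python3 m.py a; python3 - <<'E'
from h import *
a=np.load("scene_a.npz")["im"][195:285,270:390]; b=np.load("side_a.npz")["im"][205:295,270:390]
save("m1.png",np.hstack([cv2.resize(x,(400,300),interpolation=cv2.INTER_CUBIC) for x in (a,b)]))
E
```

```text
[0.5937 0.0451 0.1864] [2.8773 0.0015 3.0692] 0.01120069193211711 [2.338  7.2165 1.785 ]
bar angle deg 30.53884108814467 r 0.25045648524613306
scene mark_tip 0.39 [306.8 234.7] r 0.11710330768613962 deg 50.699927548345926
scene pointer_tip 0.75 [303.6 237.2] r 0.11554574759761128 deg 38.358275194610954
side mark_tip 0.65 [315.  204.8] r 0.2487959407136428 deg 79.65038012482587
side mark_tip 0.44 [309.1 240.9] r 0.1256823817857807 deg 46.740667556020014
side pointer_tip 0.72 [303.7 247.1] r 0.13021335991047492 deg 19.971812855303597
```

View pics/m1.png

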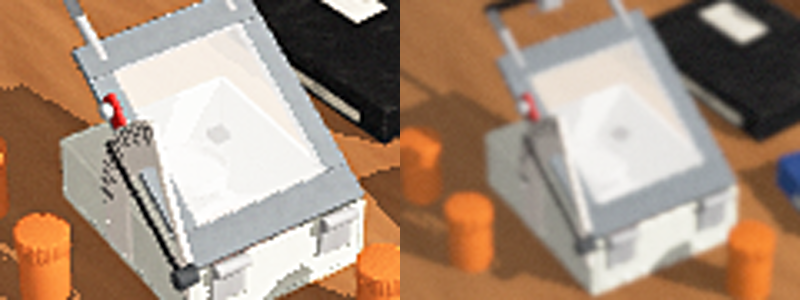

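The pointer (scene crop, left: line from (185,275) to about (112,145)) is still short of the red tab at (113,110). Next I measure the tab from the depth data.

```bash
python3 - <<'E'
from h import *
np.set_printoptions(precision=4,suppress=True)
psi=-.068; ex=np.array([np.cos(psi),np.sin(psi),0]); ey=np.array([-np.sin(psi),np.cos(psi),0])
H=np.array([.5955,.0780,.064])-.25*ey
for k in ["w1","wrist_a","scene0","scene_a","side0","side_a"]:
    z=np.load(k+".npz"); im=z["im"].astype(int);K,T=z["K"],z["T"];C=cloud(z["d"],K,T)-H
    L=np.stack([C@ex,C@ey,C[...,2]],-1)
    near=(abs(L[...,0]+.088)<.025)&(L[...,1]>.03)&(L[...,1]<.15)&(L[...,2]>.03)&(L[...,2]<.15)
    red=near&(im[...,0]>im[...,1]+60)&(im[...,0]>im[...,2]+60)&(im[...,1]<110)
    if red.sum()<3: print(k,"none",near.sum()); continue
    P=L[red]; v,u=np.nonzero(red)
    a=np.degrees(np.arctan2(P[:,2],P[:,1])); rr=np.hypot(P[:,1],P[:,2])
    print(k,red.sum(),"uv",u.mean(),v.mean(),"L",np.median(P,0),"ang",np.percentile(a,[5,25,50,75,95]),"r",np.percentile(rr,[5,50,95]))
    # tab centroid ray onto plane x=-.088
    ray=T[:3,:3]@np.linalg.solve(K,[u.mean(),v.mean(),1]); s=((H-.086*ex-T[:3,3])@ex)/(ray@ex);Q=T[:3,3]+s*ray-H
    print("   ray",np.degrees(np.arctan2(Q[2],Q@ey)),np.hypot(Q[2],Q@ey))
    # pointer pixels: dark, near plane
    n2=(L[...,0]<-.08)&(L[...,0]>-.105)&(np.hypot(L[...,1],L[...,2])<.13)&(np.hypot(L[...,1],L[...,2])>.03)&(im.max(-1)<70)&(L[...,2]>-.02)
    p=L[n2]; 
    if len(p)>5: print("   ptr",len(p),"med ang",np.median(np.degrees(np.arctan2(p[:,2],p[:,1]))),"rmax",np.percentile(np.hypot(p[:,1],p[:,2]),98),"x",np.median(p[:,0]))
E
```

```text
w1 136 uv 306.63235294117646 165.58823529411765 L [-0.0853  0.0924  0.1032] ang [44.2754 46.9635 48.7709 49.1462 49.531 ] r [0.1238 0.1407 0.1476]
   ray 50.304240812880614 0.14597630351574536
   ptr 147 med ang 1.8539889207356792 rmax 0.1180885431863999 x -0.086858062860126
wrist_a 179 uv 5.346368715083799 88.53631284916202 L [-0.0849  0.1059  0.1015] ang [43.0627 43.4378 43.7995 44.1322 44.425 ] r [0.1454 0.1467 0.1479]
   ray 41.533735310150234 0.13549393403111762
   ptr 234 med ang 30.572686326688718 rmax 0.11988544624760274 x -0.08700626007806293
scene0 34 uv 304.29411764705884 227.64705882352942 L [-0.0879  0.0896  0.1006] ang [44.7807 47.5135 48.5838 49.6221 50.7631] r [0.1245 0.1347 0.147 ]
   ray 46.5259839647661 0.1355402372323355
   ptr 46 med ang 1.654595801918248 rmax 0.12167890704203707 x -0.08823948531615922
scene_a 30 uv 304.26666666666665 227.8 L [-0.0879  0.0898  0.1013] ang [44.9202 47.0899 48.0928 48.6519 50.6589] r [0.1244 0.1345 0.1472]
   ray 46.304176260995106 0.13522851102991876
   ptr 46 med ang 32.80955851296177 rmax 0.11987588365355661 x -0.08877300817230871
side0 21 uv 309.1904761904762 236.57142857142858 L [-0.0874  0.0906  0.103 ] ang [45.6578 47.9915 49.2451 49.9509 50.463 ] r [0.1274 0.1367 0.149 ]
   ray 47.596700613453656 0.13780019253593714
side_a 9 uv 308.77777777777777 237.22222222222223 L [-0.0883  0.0904  0.097 ] ang [44.7587 45.7948 46.964  48.4449 50.4194] r [0.1277 0.1328 0.1492]
   ray 45.577074135356256 0.13666078336120688
```

```bash
cat >> h.py <<'E'
def arc(t1,f1,t2,f2,n):
    t1,f1,t2,f2=np.radians([t1,f1,t2,f2])
    # initial-tool axes: y=case y, z=down; tilt f turns about tool x by -f
    def tcp(t,f): return np.array([.25*np.cos(t)+.005*np.sin(f), -.25*np.sin(t)+.005*np.cos(f)])/.05
    Rm=R.from_rotvec([-f1,0,0]).inv()
    for i in range(1,n+1):
        k=i/n; t=t1+k*(t2-t1); f=f1+k*(f2-f1); d=tcp(t,f)-tcp(t1,f1)
        s=Rm.apply([0,*d]); print([-1,0,round(s[1],3),round(s[2],3),round(-(f-f1),3),0,0])
E
python3 -c "
from h import *
arc(30,15,43,3,8)"
```

```text
[-1, 0, np.float64(-0.041), np.float64(-0.136), np.float64(0.026), 0, 0]
[-1, 0, np.float64(-0.086), np.float64(-0.272), np.float64(0.052), 0, 0]
[-1, 0, np.float64(-0.135), np.float64(-0.406), np.float64(0.079), 0, 0]
[-1, 0, np.float64(-0.188), np.float64(-0.539), np.float64(0.105), 0, 0]
[-1, 0, np.float64(-0.244), np.float64(-0.67), np.float64(0.131), 0, 0]
[-1, 0, np.float64(-0.305), np.float64(-0.8), np.float64(0.157), 0, 0]
[-1, 0, np.float64(-0.368), np.float64(-0.929), np.float64(0.183), 0, 0]
[-1, 0, np.float64(-0.436), np.float64(-1.055), np.float64(0.209), 0, 0]
```

move_arm(
  targets=[
    [-1,0,-0.041,-0.136,0.026,0,0],
    [-1,0,-0.086,-0.272,0.052,0,0],
    [-1,0,-0.135,-0.406,0.079,0,0],
    [-1,0,-0.188,-0.539,0.105,0,0],
    [-1,0,-0.244,-0.67,0.131,0,0],
    [-1,0,-0.305,-0.8,0.157,0,0],
    [-1,0,-0.368,-0.929,0.183,0,0],
    [-1,0,-0.436,-1.055,0.209,0,0],
    [-1,0,-0.436,-1.055,0.209,0,0],
    [-1,0,-0.436,-1.055,0.209,0,0],
    [-1,0,-0.436,-1.055,0.209,0,0],
  ],
)

```text
time_s: 16.25
ee_pos: [0.5917, 0.0123, 0.2323]
eef_rot: [3.085, 0.004, 3.071]
force: [2.1, 13.8, 10.2]
grip_width: 0.0113
grip_force: 15.0
```

```bash
python3 m.py b; python3 - <<'E'
from h import *
a=np.load("scene_b.npz")["im"][200:260,280:340]; b=np.load("wrist_b.npz")["im"][0:240,0:240]
save("m2.png",np.hstack([cv2.resize(x,(400,400),interpolation=cv2.INTER_CUBIC) for x in (a,b)]))
E
```

```text
[0.5917 0.0123 0.2323] [3.085  0.0038 3.0708] 0.01133554150249908 [ 2.0623 13.8296 10.2222]
bar angle deg 43.28500576425839 r 0.2527020590521502
scene pointer_tip 0.62 [307.5 236.8] r 0.11161217252992782 deg 50.45914798652048
side mark_tip 0.43 [312.5 239.3] r 0.1285425801074689 deg 59.759743706585816
side pointer_tip 0.6 [309.1 240.2] r 0.1275841772862231 deg 47.62482968894304
wrist mark_tip 0.95 [137.1  98. ] r 0.0802772775411485 deg 31.420980682974367
```

View pics/m2.png

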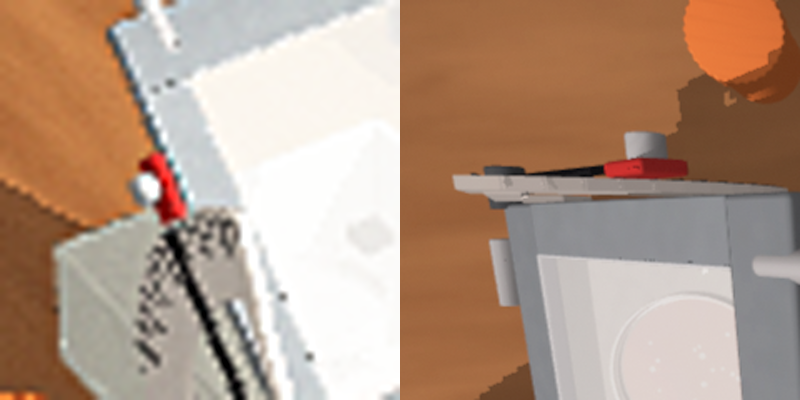

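The left view shows the pointer (tip near crop (170,235)) a little short of the middle of the tab's inner edge at (175,222). The right wrist view shows the tab at (647,168). I'll refine from the clouds.

```bash
python3 - <<'E'
from h import *
np.set_printoptions(precision=3,suppress=True)
psi=-.068; ex=np.array([np.cos(psi),np.sin(psi),0]); ey=np.array([-np.sin(psi),np.cos(psi),0])
H=np.array([.5955,.0780,.064])-.25*ey
for k in ["w1","wrist_b","scene0","scene_a","scene_b","side_b"]:
    z=np.load(k+".npz"); im=z["im"].astype(int);K,T=z["K"],z["T"];C=cloud(z["d"],K,T)-H
    L=np.stack([C@ex,C@ey,C[...,2]],-1); rr=np.hypot(L[...,1],L[...,2]); A=np.degrees(np.arctan2(L[...,2],L[...,1]))
    near=(abs(L[...,0]+.088)<.025)&(rr>.11)&(rr<.16)&(A>30)&(A<65)
    red=near&(im[...,0]>im[...,1]+50)&(im[...,0]>im[...,2]+50)&(im[...,1]<120)
    for lo,hi in [(.115,.125),(.125,.135),(.135,.143),(.143,.155)]:
        m=red&(rr>lo)&(rr<hi)
        if m.sum()>3: print(k,lo,m.sum(),"ang min/mean/max",A[m].min(),A[m].mean(),A[m].max(),"x",np.median(L[m][:,0]))
    n2=(L[...,0]<-.08)&(L[...,0]>-.105)&(rr<.12)&(rr>.05)&(im.max(-1)<70)&(L[...,2]>-.02)
    if n2.sum()>5: print("   ptr",n2.sum(),A[n2].mean(),A[n2&(rr>.09)].mean(),np.median(L[n2][:,0]))
# image-plane method: project tab centre line vs pointer at angles, in scene & side
    if k=="scene_b":
        f=lambda r,a,x: proj(H+x*ex+r*(np.cos(np.radians(a))*ey+np.sin(np.radians(a))*np.array([0,0,1])),K,T)
        for a in (43,46,49): print("proj",a,[f(r,a,-.0905) for r in (.03,.12,.145)])
        v,u=np.nonzero(red); print("red uv by row",[(y,u[v==y].min(),u[v==y].max()) for y in np.unique(v)])
        dk=(im.max(-1)<60)&(rr<.125)&(abs(L[...,0]+.09)<.02); v,u=np.nonzero(dk); print("ptr rows",[(y,round(u[v==y].mean(),1)) for y in np.unique(v)])
E
```

```text
w1 0.115 13 ang min/mean/max 46.8970874010253 48.96242564321411 49.761395915051544 x -0.08458639699929847
w1 0.125 37 ang min/mean/max 46.511120048256124 48.947067744758954 49.696488438982556 x -0.08491398143753912
w1 0.135 28 ang min/mean/max 44.607383057547786 48.55385303137353 49.37823385284693 x -0.08510660022498061
w1 0.143 65 ang min/mean/max 43.22652087282504 46.62566156575809 49.249329535412635 x -0.08530760973145365
   ptr 110 4.1540949201945 6.304355339367687 -0.08686638837767446
wrist_b 0.115 22 ang min/mean/max 48.884647047607935 49.388794544756045 49.76068366043934 x -0.08490427422263552
wrist_b 0.125 91 ang min/mean/max 47.1010092844397 49.05978608977632 49.64848940057737 x -0.08462245037944428
wrist_b 0.135 97 ang min/mean/max 43.25382759965865 47.96627358075949 49.334551388293 x -0.08418008427972597
wrist_b 0.143 333 ang min/mean/max 42.75866045373264 46.3619239070714 49.334278175110306 x -0.08502128083045171
   ptr 150 45.089404505658955 46.16734392838944 -0.08677972037306395
scene0 0.125 15 ang min/mean/max 41.74543148812858 48.149916288652435 52.68898337443884 x -0
[... 3318 characters left out ...]
4(320.0)), (np.int64(271), np.float64(321.0)), (np.int64(272), np.float64(321.0)), (np.int64(273), np.float64(322.0)), (np.int64(274), np.float64(325.0)), (np.int64(275), np.float64(324.0)), (np.int64(277), np.float64(321.5)), (np.int64(278), np.float64(322.0)), (np.int64(279), np.float64(322.5)), (np.int64(280), np.float64(322.5)), (np.int64(281), np.float64(323.5))]
side_b 0.125 9 ang min/mean/max 42.21297088992509 48.96561434013184 53.543335819179475 x -0.08861756539364858
side_b 0.135 4 ang min/mean/max 47.88191179969516 49.34337917748308 51.35990019450437 x -0.0873858126144627
side_b 0.143 6 ang min/mean/max 43.643725383661796 48.505165605469436 52.329445484501456 x -0.08987512537134432
```

```bash
python3 -c "
from h import *
arc(43,3,46.3,3,4)"
```

```text
[-1, 0, np.float64(-0.047), np.float64(-0.055), np.float64(-0.0), 0, 0]
[-1, 0, np.float64(-0.094), np.float64(-0.109), np.float64(-0.0), 0, 0]
[-1, 0, np.float64(-0.142), np.float64(-0.162), np.float64(-0.0), 0, 0]
[-1, 0, np.float64(-0.191), np.float64(-0.215), np.float64(-0.0), 0, 0]
```

move_arm(
  targets=[
    [-1,0,-0.04,-0.062,0,0,0],
    [-1,0,-0.08,-0.125,0,0,0],
    [-1,0,-0.12,-0.185,0,0,0],
    [-1,0,-0.163,-0.244,0,0,0],
    [-1,0,-0.163,-0.244,0,0,0],
    [-1,0,-0.163,-0.244,0,0,0],
    [-1,0,-0.163,-0.244,0,0,0],
    [-1,0,-0.163,-0.244,0,0,0],
  ],
)

```text
time_s: 17.5
ee_pos: [0.591, 0.0023, 0.2431]
eef_rot: [3.087, 0.003, 3.07]
force: [5.5, 6.6, 4.1]
grip_width: 0.0115
grip_force: 15.0
```

```bash
python3 m.py c; python3 - <<'E'
from h import *
np.set_printoptions(precision=2,suppress=True)
a=np.load("scene_c.npz")["im"][215:260,290:335]; b=np.load("side_c.npz")["im"][225:270,295:340]
save("m3.png",np.hstack([cv2.resize(x,(400,400),interpolation=cv2.INTER_CUBIC) for x in (a,b)]))
# door window plane angle from depth
psi=-.068; ex=np.array([np.cos(psi),np.sin(psi),0]); ey=np.array([-np.sin(psi),np.cos(psi),0])
H=np.array([.5955,.0780,.064])-.25*ey
for k in ["wrist_b","scene_b","side_b","wrist_c","scene_c","side_c"]:
    z=np.load(k+".npz"); im=z["im"].astype(int);C=cloud(z["d"],z["K"],z["T"])-H
    L=np.stack([C@ex,C@ey,C[...,2]],-1); rr=np.hypot(L[...,1],L[...,2]); A=np.degrees(np.arctan2(L[...,2]-.0025,L[...,1]))
    g=(abs(L[...,0])<.078)&(rr>.03)&(rr<.198)&(A>35)&(A<55)&(im.max(-1)-im.min(-1)<45)&(im.max(-1)>80)&(im.max(-1)<215)
    g=g&(z["d"]>0); P=L[g]
    for _ in range(4):
        p=np.polyfit(P[:,1],P[:,2],1); e=abs(np.polyval(p,P[:,1])-P[:,2]); P=P[e<.004]
    yy=.1; print(k,len(P),"slope deg",np.degrees(np.arctan(p[0])),"offset normal mm",1000*p[1]*np.cos(np.arctan(p[0])))
E
```

```text
[0.591  0.0023 0.2431] [3.0871 0.0029 3.0699] 0.011548283284309452 [5.4918 6.622  4.0957]
bar angle deg 46.62890097536522 r 0.2532381567504939
scene mark_tip 0.56 [305.3 234.9] r 0.11787407517211562 deg 46.16196904008627
scene pointer_tip 0.81 [306.5 232.9] r 0.1216441111537856 deg 51.71986287369028
scene pointer_tip 0.19 [217.2 207.9] r 0.7206637325779071 deg -16.16793911193875
side mark_tip 0.46 [310.9 240. ] r 0.12655054580447075 deg 53.81396089986981
side pointer_tip 0.77 [307.8 243.6] r 0.1214076606543285 deg 38.56656269838687
wrist mark_tip 0.64 [163.4 100.8] r 0.0735920203038624 deg 23.577215222892715
wrist pointer_tip 0.75 [155.6  99.1] r 0.08211232082651233 deg 34.414371449756246
wrist_b 21208 slope deg 42.5212025898907 offset normal mm 3.852451892601118
scene_b 588 slope deg 42.44875084186977 offset normal mm 4.564659632807174
side_b 373 slope deg 42.75485656288416 offset normal mm 4.178427672913009
wrist_c 18460 slope deg 45.85298754488521 offset normal mm 3.948750068006381
scene_c 431 slope deg 45.75096838942191 offset normal mm 4.267066128946655
side_c 360 slope deg 45.873855234290716 offset normal mm 4.486919796087563
```

View pics/m3.png

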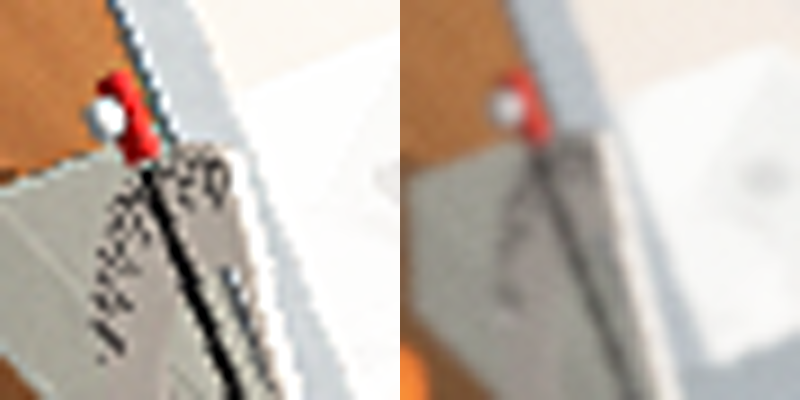

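The pointer line (crop (232,390) to (150,172)) runs into the middle of the red tab's inner edge (about (144,160)). The depth fit gives the door at 45.8° and the tab at about 46.0°, so it is aligned. I'll hold briefly, check that it's at rest, and hand in.

move_arm(
  targets=[
    [-1,0,0,0,0,0,0],
    [-1,0,0,0,0,0,0],
    [-1,0,0,0,0,0,0],
    [-1,0,0,0,0,0,0],
    [-1,0,0,0,0,0,0],
  ],
)

```text
time_s: 18.45
ee_pos: [0.591, 0.0023, 0.2431]
eef_rot: [3.087, 0.003, 3.07]
force: [5.9, 7.1, 4.4]
grip_width: 0.0112
grip_force: 15.0
```

```bash
python3 - <<'E'
from h import *
o=ctrl.get_obs(); print(o["ee_pos"],abs(o["joint_vel"]).max(),o["force"],o["grip_width"])
im,d,K,T=cam("scene");C=cloud(d,K,T)
m=(C[...,2]>.06)&(C[...,2]<.09)&(abs(C[...,0]-.46)<.04)&(abs(C[...,1]+.38)<.04); print(m.sum())
print(ctrl.hand_in())
E
```

```text
[0.59103103 0.00231765 0.24306287] 0.0013334922576527597 [5.90972541 7.13884419 4.39276635] 0.011227777531401521
273
the job is handed in; nothing more can be done
None
```

The white can stands upright in the blue tray, and the arm is holding the door at rest at about 45.8°, with the pointer at the red mark (measured at about 46.0°); the job was handed in at about 18.5 s.

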